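Carry a check weight on its lifter to the counter scale

ROBOT

A 6-joint arm with a two-finger parallel gripper is mounted at the origin on the work surface. World frame = base frame: x ahead of the robot, y to its left, z up, the work surface at z = 0. Lengths are in mm, angles in rad, forces in N, time in s.
With the tool pointing down it reaches from about 400 to 925 mm from the base axis. Payload 12.5 kg.
Tool frame: the origin (TCP) lies on the centre line of the jaws, within the pads' length; the fingertips stand 14 mm ahead of it and the grasp point (between the pads) lies 5 mm behind it; z points along the fingers, y is the direction in which the jaws open and shut (so a half turn about z gives the same grasp; the last joint's range is limited). The gripper opens to 95 mm and grips with 3 to 60 N. Pads are 20 mm wide; open, the fingers measure 119 mm over their backs; the gripper's body (75 mm by 180 mm) begins 59 mm behind the grasp point.
Start: joints at [1.114, 0.491, 1.559, -0, 1.092, -0.106], TCP at [214.764, 586.959, 228.661] pointing down, gripper open.
Joint ranges: [-3.1, 3.1], [-0.84, 2.19], [0.05, 2.79], [-1.13, 4.28], [0.06, 2.93], [-2.69, 2.69]. Speed limits (rad/s): [2.22, 2.22, 2.79, 3.14, 3.14, 3.14].

INTERFACE

Orientations are given as [roll, pitch, yaw] about the fixed x, y, z axes, in that order (R = Rz(yaw) Ry(pitch) Rx(roll)).
In Python, from cell import * gives the robot as it stands.
- The arm moves only by the tool play_rows, never from a script. Its argument "moves" is a list of rows, each a list of 7 numbers: the shift along the tool's x, y, z in m, then the turn, a rotation vector about the tool's x, y, z in rad, then the opening in per cent of the stroke, from 0 (shut) to 100 (fully open). In form: [[tx, ty, tz, ax, ay, az, claw], ...]. A call has 1 to 8 rows; each row shifts and turns the pose as measured when the row begins, along the tool's axes as they then stand; what a row does not reach is not made up. A row lasts 1/10 s, in which the tool goes at most 50 mm and 8.59 degrees, less where a joint would pass 70% of its speed; a pose out of reach is approached as far as the arm can. A call is refused whole if a number of a shift passes 0.05 or a number of a turn 0.15, either way. A call with a gripper value outside its range is refused whole. The fingers move at their own pace and stop on an object; the grip force is fixed at half the most. Time passes only in rows, so rows that do not move let the fingers close. It gives the time, the measured TCP pose, the force and the opening at its end, in the units of the state.
- state(): the state, without advancing time (a new reading comes with each control period).
- read_camera(name): name is "side" or "top"; returns a dict with "img" (480x640x3 uint8, red, green, blue), "fx", "fy", "cx", "cy" (pixels), "k1" (the pictures are not rectified: a ray, as slopes to the right and down, at radius r is drawn at 1 + k1 r^2 times it, then the intrinsics apply), "R" (3x3) and "t" (3): a world point X has camera coordinates R X + t. Camera axes: x right, y down, z forward; pixel columns grow to the right and rows downward; lengths in mm; the calibration is good to about 2 mm. A picture is of the moment at which its call begins. There is no depth.
- job_done(): hands the job in, once; it reports no verdict.
The state is a dict: "t": time; "joints": joint angles; "qvel": joint speeds; "tau": joint torques, N m; "eef_pos": TCP position; "tcp_rot": TCP orientation; "ft_force": force on the tool from outside, world axes, zero at the start; "moment": the same for the moment, N m; "opening": opening from 0.0 (shut) to 1.0 (fully open).
Only numpy, scipy, OpenCV 4.12 (cv2) and the standard library are available. Lean on these libraries where they do the work, as an engineer would, in place of code of your own. Each camera call takes 0.05 s, during which the arm holds its last target.

TASK

The flat disc check weight is lying on its lifter. Take the lifter by its upright grip and carry the weight on it, kept level, to the counter scale whose pan has two upright rails; lower the blade gently down between the rails so that the weight stays lying centred across them, draw the blade out towards the scale's open front, and lay the lifter flat on the bench again, clear of the scale. The robot must not touch the weight itself.

Things in the scene. Friction and masses are not known exactly. Their poses are not given: they have to be found in the camera images.
- lifter_grip (a point): Lifter: aluminium blade 36 wide, 4 thick, lying flat, with an upright black grip to pinch across y: 60 long (x), 14 thick (y), top 60 above the blade's underside. Point: grip centre, 38 above the underside. x to the blade's free tip, z up. Blade reaches 150 ahead of the point, 95 behind; a steel counterweight, top at 24, sits on it 63-93 behind. Loose, 0.29 kg. All in mm.
- weight_center (a point): Check weight: loose plain steel disc, 90 mm diameter, 5 mm thick, 0.25 kg; the point is its centre. It starts lying on the lifter's blade about 95 mm ahead of the grip, overhanging the blade by 27 mm on either side, held by friction only.
- scale_seat (a point): White scale (fixed, 170 deep x 150 wide) with two aluminium rails on its square pan. Point: midway between and along the rails, level with their tops, 70 above the bench. x along the rails, away from its front. Rails 100 long, 12 thick, 26 high over the pan; gap 60, open at front (-x), back and above. The weight's centre belongs over it. Not the scale with a plain round pan. All in mm.

How it is judged:
By the outcome, as a careful person would: the job done as asked, in the order asked, and still so for the second after the job is handed in, with the robot touching nothing.
It also fails if it takes over 61 s, if anything falls off the work surface, if the arm or the gripper's body presses on something with over 40 N, if the wrist force passes 120 N, or if a joint passes its speed limit or range.

## Working session

There is one attempt and no reset: what is moved stays moved. The work goes in short steps, Python scripts to look and compute and a tool call to move; the robot and the scene stay as the last step left them, time stands still between calls to the robot, and variables do not carry over. Pictures are saved under pics/ and viewed, and the job is handed in when it is done.

Besides the shell and the picture viewer there is one more tool, called as name(argument=value, ...), one argument or row to a line, values as JSON. play_rows: Moves the arm, as the interface text tells. Its arguments: {"type":"object","properties":{"moves":{"type":"array"}},"required":["moves"]}

```bash
ls; mkdir -p pics; python3 - <<'E'
from cell import *
import cv2,pickle
print(state())
d={}
for n in("side","top"):
    c=read_camera(n);d[n]=c
    cv2.imwrite(f"pics/{n}0.png",c["img"][:,:,::-1]);print(n,c["fx"],c["fy"],c["cx"],c["cy"],c["k1"],c["R"],c["t"])
pickle.dump(d,open("c0.pkl","wb"))
E
```

```text
pics
{'t': 0.0, 'joints': array([ 1.11440724e+00,  4.91605312e-01,  1.55949959e+00,  1.35893528e-05,
        1.09165144e+00, -1.05577406e-01]), 'qvel': array([ 8.08156611e-04, -4.07783602e-05, -2.85625427e-04,  3.05733745e-05,
       -6.41113435e-05, -4.57202919e-04]), 'tau': array([ 1.46966773e-03, -6.12631989e+01, -2.58191925e+01,  6.93211821e-02,
        4.80166334e-02, -8.11672999e-05]), 'eef_pos': array([214.64435369, 586.73222102, 228.01603815]), 'tcp_rot': array([-3.14043671e+00, -1.34615929e-04,  2.79077463e+00]), 'ft_force': array([ 0.26749933, -0.06664745,  1.03103839]), 'moment': array([-0.03945671,  0.01211013,  0.01892972]), 'opening': 0.9989168190168016}
side 532.5511909687336 532.5511909687336 320.1011984613441 240.89561674415552 -0.0807746773087821 [[ 0.95955365 -0.2805117  -0.02387448]
 [-0.18222686 -0.55422351 -0.81217589]
 [ 0.21459304  0.78367691 -0.58292395]] [-495.05316947  167.08850621  977.5994634 ]
top 472.93831576844246 472.93831576844246 324.5373431709688 246.59370848464508 -0.11554180109504131 [[-0.02335978 -0.9997171  -0.00447763]
 [-0.99636939  0.02364787 -0.08178517]
 [ 0.08186792  0.00255089 -0.99663992]] [   4.99736195  537.76903181 1094.78745397]
```

View pics/top0.png

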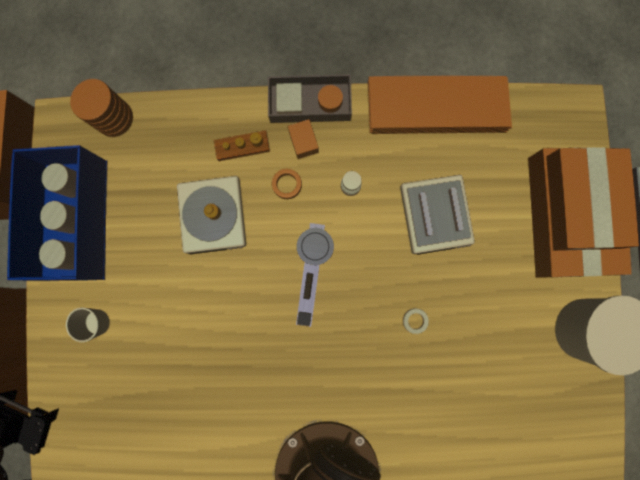

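View pics/side0.png

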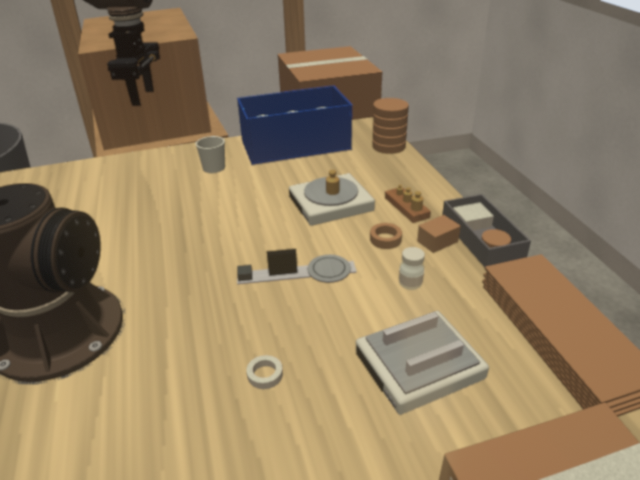

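```bash
python3 - <<'E'
import cv2,pickle
import numpy as np
d=pickle.load(open("c0.pkl","rb"))
t=d["top"]["img"][:,:,::-1];s=d["side"]["img"][:,:,::-1]
a=cv2.resize(t[165:265,390:490],(400,400),interpolation=cv2.INTER_CUBIC)
b=cv2.resize(t[220:335,260:375],(400,400),interpolation=cv2.INTER_CUBIC)
cv2.imwrite("pics/z1.png",np.hstack([a,b]))
a=cv2.resize(s[305:415,345:495],(600,440),interpolation=cv2.INTER_CUBIC)
cv2.imwrite("pics/z2.png",a)
a=cv2.resize(s[235:295,225:365],(700,300),interpolation=cv2.INTER_CUBIC)
cv2.imwrite("pics/z3.png",a)
E
```

```text
(no output)
```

View pics/z1.png

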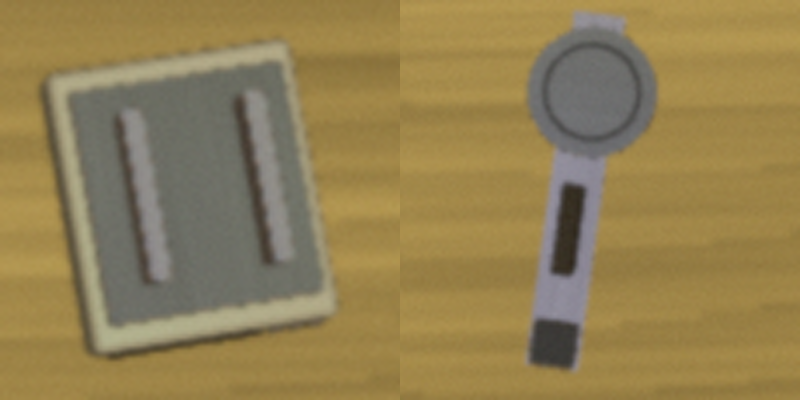

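View pics/z2.png

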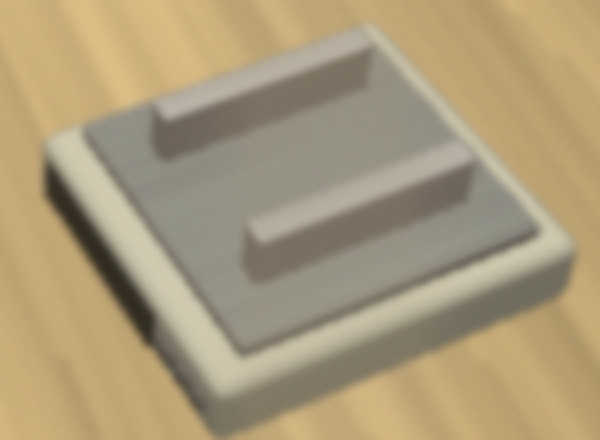

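View pics/z3.png

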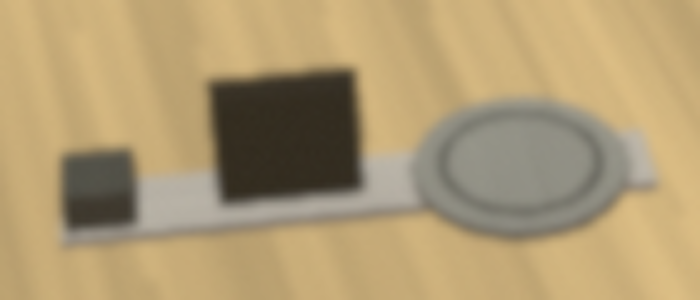

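```bash
cat > h.py <<'E'
import numpy as np,cv2,pickle
def ray(c,px):
    px=np.atleast_2d(np.asarray(px,float))
    K=np.array([[c["fx"],0,c["cx"]],[0,c["fy"],c["cy"]],[0,0,1.]])
    u=cv2.undistortPoints(px[:,None,:],K,np.array([c["k1"],0,0,0.]))[:,0]
    R=np.asarray(c["R"]);t=np.asarray(c["t"])
    o=-R.T@t
    return o,np.c_[u,np.ones(len(u))]@R
def onz(c,px,z):
    o,d=ray(c,px); return o+d*((z-o[2])/d[:,2])[:,None]
def proj(c,X):
    X=np.atleast_2d(X).astype(float)
    K=np.array([[c["fx"],0,c["cx"]],[0,c["fy"],c["cy"]],[0,0,1.]])
    p,_=cv2.projectPoints(X[:,None,:],cv2.Rodrigues(np.asarray(c["R"]))[0],np.asarray(c["t"],float),K,np.array([c["k1"],0,0,0.]))
    return p[:,0]
E
python3 - <<'E'
from h import *
d=pickle.load(open("c0.pkl","rb"))
for n,c in d.items():
    print(n,"cam",-np.asarray(c["R"]).T@c["t"])
    hsv=cv2.cvtColor(c["img"],cv2.COLOR_RGB2HSV)
    for nm,p in dict(top=dict(disc=(315,235),blade=(308,275),grip=(308,287),cw=(304,319),rail=(427,214),pan=(441,220),rim=(436,248)),side=dict(disc=(325,268),blade=(303,272),grip=(283,263),rail=(412,328),railR=(435,355),pan=(420,345),cwtop=(245,268)))[n].items():
        print(nm,hsv[p[1],p[0]],c["img"][p[1],p[0]])
    print('wood',hsv[300,360])
E
```

```text
side cam [ 295.69204561 -812.38594902  693.75226439]
disc [ 25  23 147] [147 145 134]
blade [ 19  24 182] [182 176 165]
grip [20 98 52] [52 45 32]
rail [ 17  53 125] [125 114  99]
railR [ 19  32 165] [165 157 144]
pan [ 25  29 150] [150 147 133]
cwtop [27 31 82] [82 81 72]
wood [ 20 102 218]
top cam [ 446.30536416  -10.51382877 1135.11279435]
disc [ 15   5 111] [111 110 109]
blade [17 91 53] [53 45 34]
grip [21 94 54] [54 48 34]
cw [23 17 60] [60 59 56]
rail [ 20  11 144] [144 142 138]
pan [ 34  18 112] [111 112 104]
rim [ 24  59 164] [164 157 126]
wood [ 21 137 156]
```

```bash
python3 - <<'E'
from h import *
d=pickle.load(open("c0.pkl","rb"))
c=d["top"];img=c["img"];hsv=cv2.cvtColor(img,cv2.COLOR_RGB2HSV).astype(int)
S,V=hsv[...,1],hsv[...,2]
ang=lambda v:np.arctan2(v[1],v[0])
# disc: low sat, V 85-130
def comp(m,seed):
    n,l,st,ce=cv2.connectedComponentsWithStats(m.astype(np.uint8)); k=l[seed[1],seed[0]]; return l==k
lo=(S<75)
m=comp(lo,(315,235))
cnt=max(cv2.findContours(m.astype(np.uint8),0,1)[0],key=cv2.contourArea)
x0=cv2.boundingRect(cnt);print("lifter bbox",x0)
ys,xs=np.nonzero(m)
# rows: left/right extents
rows=[(r,xs[ys==r].min(),xs[ys==r].max()) for r in range(ys.min(),ys.max()+1)]
print(rows[::4])
# disc edge points: contour points in rows 233..258, away from blade
pts=cnt[:,0].astype(float)
P=onz(c,pts,6.5)[:,:2]
ctr=onz(c,[[315,246]],8)[0,:2]
for _ in range(10):
    r=np.linalg.norm(P-ctr,axis=1); q=P[abs(r-45)<5]
    A=np.c_[2*q,np.ones(len(q))];s=np.linalg.lstsq(A,(q**2).sum(1),rcond=None)[0];ctr=s[:2]
print("disc",ctr,np.sqrt(s[2]+ctr@ctr),len(q))
# grip
g=(V<75)&(S>40); g=comp(g,(308,287)); yy,xx=np.nonzero(g)
print("grip area",g.sum(),cv2.minAreaRect(np.c_[xx,yy].astype(np.float32)))
box=cv2.boxPoints(cv2.minAreaRect(np.c_[xx,yy].astype(np.float32)))
for z in(4,60):print(z,onz(c,box,z)[:,:2].round(1))
print('grip axis@60',onz(c,[[xx.mean(),yy.mean()]],60))
# blade edges rows below disc & centreline
cl=np.array([[ (a+b)/2,r] for r,a,b in rows if 268<r<308]);W=onz(c,cl,4)[:,:2]
vx,vy,a,b=cv2.fitLine(W.astype(np.float32),2,0,.01,.01).ravel(); 
if vx<0:vx,vy=-vx,-vy
print("blade line",a,b,np.arctan2(vy,vx), 'y at disc x',b+(ctr[0]-a)*vy/vx)
e=[onz(c,[[a_-.5,r]],4)[0,:2]for r,a_,_ in rows if 268<r<308];f=[onz(c,[[b_+.5,r]],4)[0,:2]for r,_,b_ in rows if 268<r<308]
print('width',np.mean(np.linalg.norm(np.array(e)-f,axis=1)))
top=onz(c,[[np.mean(rows[0][1:]),rows[0][0]-.5]],4);bot=onz(c,[[np.mean(rows[-1][1:]),rows[-1][0]+.5]],4);print('tip',top,'tail',bot,bot[0,:2]-top[0,:2])
# scale
sc=comp(S<75,(441,220));cs=max(cv2.findContours(sc.astype(np.uint8),0,1)[0],key=cv2.contourArea)
R=cv2.minAreaRect(cs);print("scale",R); 
for z in(38,44):print(z,onz(c,cv2.boxPoints(R),z)[:,:2].round(1), onz(c,[R[0]],z))
rl=(V>125)&(S<35)
n,l,st,ce=cv2.connectedComponentsWithStats(rl.astype(np.uint8))
for i in range(1,n):
    if 400<ce[i][0]<475 and 175<ce[i][1]<255 and st[i][4]>40:
        yy,xx=np.nonzero(l==i); q=onz(c,np.c_[xx,yy],70)[:,:2].astype(np.float32)
        rr=cv2.minAreaRect(q*1);L=cv2.fitLine(q,2,0,.01,.01).ravel()
        print(i,st[i],ce[i],rr,np.arctan2(L[1],L[0]),q.mean(0))
v=np.where(l==0,0,255)
cv2.imwrite("pics/m.png",cv2.resize(np.hstack([m[215:335,255:375]*255,(rl*255)[160:280,380:500]]).astype(np.uint8),None,fx=3,fy=3))
E
```

```text
lifter bbox (296, 223, 38, 104)
[(223, np.int64(310), np.int64(314)), (227, np.int64(310), np.int64(324)), (231, np.int64(305), np.int64(325)), (235, np.int64(301), np.int64(329)), (239, np.int64(298), np.int64(331)), (243, np.int64(297), np.int64(332)), (247, np.int64(297), np.int64(333)), (251, np.int64(297), np.int64(332)), (255, np.int64(299), np.int64(330)), (259, np.int64(302), np.int64(327)), (263, np.int64(304), np.int64(322)), (267, np.int64(304), np.int64(318)), (271, np.int64(303), np.int64(318)), (275, np.int64(303), np.int64(317)), (279, np.int64(302), np.int64(317)), (283, np.int64(302), np.int64(316)), (287, np.int64(301), np.int64(316)), (291, np.int64(300), np.int64(315)), (295, np.int64(300), np.int64(315)), (299, np.int64(299), np.int64(314)), (303, np.int64(299), np.int64(313)), (307, np.int64(298), np.int64(313)), (311, np.int64(298), np.int64(312)), (315, np.int64(297), np.int64(312)), (319, np.int64(297), np.int64(311)), (323, np.int64(296), np.int64(311))]
disc [541.14683997  15.83581946] 43.72102171083666 82
grip area 127 ((307.95196533203125, 285.86026000976
[... 485 characters left out ...]
123046875, 213.91891479492188), (70.3627700805664, 62.14281463623047), 80.53767395019531)
38 [[ 679.8 -191.9]
 [ 702.  -340.4]
 [ 535.4 -359.3]
 [ 514.9 -212.7]] [[ 607.31676506 -275.48889133   38.        ]]
44 [[ 678.5 -191. ]
 [ 700.7 -338.6]
 [ 534.9 -357.4]
 [ 514.5 -211.6]] [[ 606.43620983 -274.03976925   44.        ]]
3 [452 188  12  42 202] [457.14851485 208.53465347] ((614.5186157226562, -314.0835876464844), (97.16573333740234, 11.342305183410645), 7.649637222290039) 0.13910393 [ 614.2618 -314.1118]
4 [421 192  12  43 191] [426.46596859 212.80104712] ((605.5240478515625, -242.8877716064453), (98.67961883544922, 11.09404468536377), 8.145156860351562) 0.13724512 [ 605.7877  -242.41805]
```

View pics/m.png

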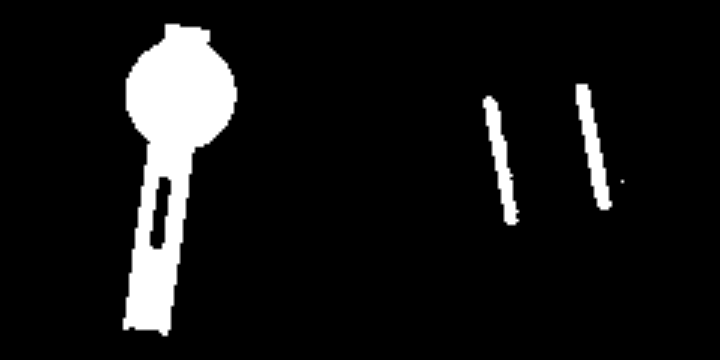

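```bash
python3 - <<'E'
from h import *
d=pickle.load(open("c0.pkl","rb"));c=d["side"];im=c["img"][:,:,::-1].copy()
def fr(o,y,p): 
    R=np.array([[np.cos(y),-np.sin(y),0],[np.sin(y),np.cos(y),0],[0,0,1]]);return np.array(o)+np.array(p,float)@R.T
a=np.linspace(0,2*np.pi,60)
curves=[np.c_[541.1+45*np.cos(a),15.8+45*np.sin(a),0*a+9]]
L=lambda p:fr([446.5,32.7,0],-.158,p)
curves+= [L([[150,18,4],[150,-18,4],[-95,-18,4],[-95,18,4],[150,18,4]]),L([[-30,-7,60],[30,-7,60],[30,7,60],[-30,7,60],[-30,-7,60],[-30,-7,4],[30,-7,4]])]
Q=lambda p:fr([610,-278.3,0],.137,p)
for s in(1,-1):curves.append(Q([[-50,s*30,70],[50,s*30,70],[50,s*42,70],[-50,s*42,70],[-50,s*30,70]]))
k=4;x0,y0=225,235
big=cv2.resize(im,None,fx=k,fy=k,interpolation=cv2.INTER_CUBIC)
for q in curves: cv2.polylines(big,[np.round((proj(c,q)+.5)*k).astype(int)],False,(0,0,255),1)
cv2.imwrite("pics/s1.png",big[235*k:295*k,225*k:365*k]);cv2.imwrite("pics/s2.png",big[305*k:415*k,345*k:495*k])
E
```

```text
(no output)
```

View pics/s1.png

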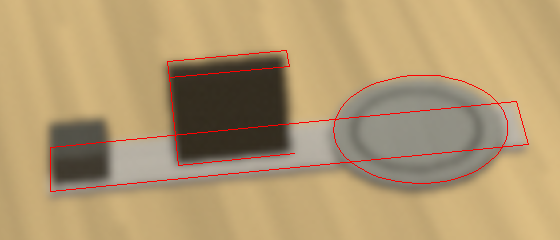

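View pics/s2.png

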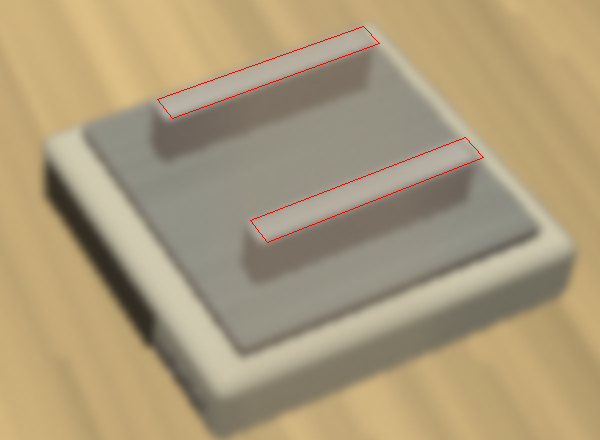

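```bash
python3 - <<'E'
import numpy as np
psi=2.79;P=np.array([214.6,586.7]);
for i in range(20):
    # rotation during row: use mid yaw? shift is along axes at row start
    v=(np.array([446,31])-P)/(20-i); 
    t=np.array([v@[np.cos(psi),np.sin(psi)],v@[np.sin(psi),-np.cos(psi)]])
    print(i,(t/1000).round(4)); psi-=.147;P=P+v
E
```

```text
0 [-0.0204 -0.0221]
1 [-0.0234 -0.0189]
2 [-0.026  -0.0152]
3 [-0.0279 -0.0113]
4 [-0.0293 -0.0071]
5 [-0.03   -0.0027]
6 [-0.03    0.0017]
7 [-0.0295  0.0061]
8 [-0.0283  0.0104]
9 [-0.0264  0.0144]
10 [-0.024   0.0181]
11 [-0.0211  0.0214]
12 [-0.0178  0.0243]
13 [-0.014   0.0266]
14 [-0.01    0.0284]
15 [-0.0057  0.0296]
16 [-0.0013  0.0301]
17 [0.0031 0.0299]
18 [0.0075 0.0292]
19 [0.0117 0.0278]
```

play_rows(
  moves=[
    [-0.02,-0.022,0,0,0,0.147,100],
    [-0.023,-0.019,0,0,0,0.147,100],
    [-0.026,-0.015,0,0,0,0.147,100],
    [-0.028,-0.011,0,0,0,0.147,100],
    [-0.029,-0.007,0,0,0,0.147,100],
    [-0.03,-0.003,0,0,0,0.147,100],
    [-0.03,0.002,0,0,0,0.147,100],
    [-0.029,0.006,0,0,0,0.147,100],
  ],
)

```text
t: 0.9
eef_pos: [304.7, 358.4, 225.4]
tcp_rot: [-3.138, 0.004, 1.592]
ft_force: [0.4, 0.7, 0.0]
opening: 0.998
```

play_rows(
  moves=[
    [-0.028,0.01,0,0,0,0.147,100],
    [-0.026,0.014,0,0,0,0.147,100],
    [-0.024,0.018,0,0,0,0.147,100],
    [-0.021,0.021,0,0,0,0.147,100],
    [-0.018,0.024,0,0,0,0.147,100],
    [-0.014,0.027,0,0,0,0.147,100],
    [-0.01,0.028,0.01,0,0,0.147,90],
    [-0.006,0.029,0.01,0,0,0.147,80],
  ],
)

```text
t: 1.7
eef_pos: [389.6, 124.9, 206.0]
tcp_rot: [3.138, 0.004, 0.392]
ft_force: [0.4, 0.1, -0.2]
opening: 0.883
```

```bash
cat > g.py <<'E'
# go(target xyz mm, rpy): remaining error in tool axes
import sys,numpy as np
from cell import *
from scipy.spatial.transform import Rotation as Ro
def err(p,yaw,pitch=0,roll=np.pi):
    s=state();R=Ro.from_euler('xyz',s["tcp_rot"])
    T=Ro.from_euler('xyz',[roll,pitch,yaw])
    print("pos",s["eef_pos"].round(1),"rpy",s["tcp_rot"].round(4),"f",s["ft_force"].round(1),"m",s["moment"].round(3),"op",round(s["opening"],3),"t",s["t"],"j",s["joints"].round(2))
    print("shift m",(R.inv().apply(np.array(p)-s["eef_pos"])/1000).round(4),"turn",(R.inv()*T).as_rotvec().round(4))
E
python3 -c "
from g import *
err([446,31,110],-.158)"
```

```text
pos [389.6 124.9 206. ] rpy [3.1383 0.0038 0.3916] f [ 0.4  0.1 -0.2] m [-0.048  0.177 -0.008] op 0.883 t 1.7 j [ 0.15  0.22  2.08 -0.01  0.85  1.33]
shift m [0.0167 0.108  0.0963] turn [0.0043 0.0028 0.5496]
```

play_rows(
  moves=[
    [0.004,0.027,0.024,0,0,0.137,70],
    [0.008,0.026,0.024,0,0,0.137,70],
    [0.011,0.025,0.024,0,0,0.137,70],
    [0.0145,0.023,0.024,0,0,0.137,60],
    [0,0,0,0,0,0,60],
  ],
)

```text
t: 2.2
eef_pos: [447.3, 23.8, 106.3]
tcp_rot: [3.137, -0.0, -0.188]
ft_force: [0.3, 0.2, 0.2]
opening: 0.616
```

```bash
python3 -c "
from g import *
import cv2
err([446,31,33],-.158)
for n in('side','top'): cv2.imwrite(f'pics/{n}1.png',read_camera(n)['img'][:,:,::-1])"
```

```text
pos [447.3  23.8 106.3] rpy [ 3.1374 -0.     -0.1877] f [0.3 0.2 0.2] m [-0.02   0.179  0.051] op 0.616 t 2.2 j [-0.09  0.44  2.11 -0.01  0.6   1.67]
shift m [-0.0026 -0.0072  0.0733] turn [ 0.0042  0.     -0.0297]
```

View pics/side1.png

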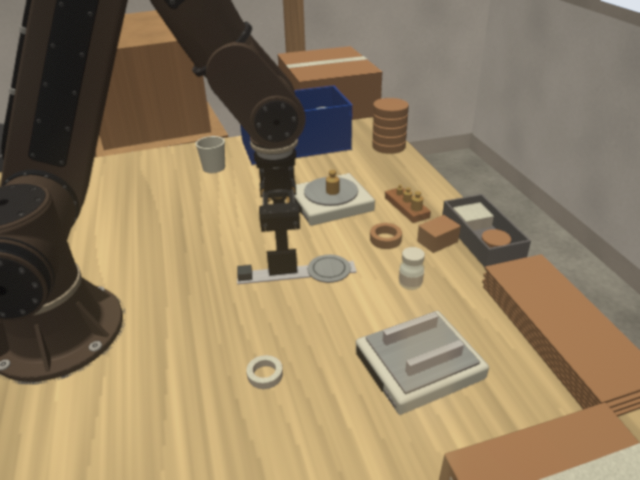

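play_rows(
  moves=[
    [-0.0026,-0.007,0,0.004,0,-0.03,50],
    [0,0,0.02,0,0,0,45],
    [0,0,0.02,0,0,0,45],
    [0,0,0.015,0,0,0,45],
    [0,0,0.01,0,0,0,45],
    [0,0,0,0,0,0,45],
  ],
)

```text
t: 2.9
eef_pos: [445.2, 39.6, 46.8]
tcp_rot: [-3.14, -0.01, -0.127]
ft_force: [0.0, -0.5, -1.0]
opening: 0.448
```

```bash
python3 -c "
from g import *
err([446,31,33],-.158)"
```

```text
pos [445.2  39.6  46.8] rpy [-3.1397 -0.0103 -0.1266] f [ 0.  -0.5 -1. ] m [ 0.017  0.212 -0.018] op 0.448 t 2.9 j [-0.06  0.55  2.16  0.    0.42  1.63]
shift m [0.0017 0.0085 0.0138] turn [-0.0021 -0.0103  0.0314]
```

play_rows(
  moves=[
    [0,0,0,0,0,0,45],
    [0,0,0,0,0,0,45],
  ],
)

```text
t: 3.1
eef_pos: [445.4, 40.5, 48.1]
tcp_rot: [-3.14, -0.012, -0.124]
ft_force: [-0.2, -0.3, 0.9]
opening: 0.452
```

```bash
python3 -c "
from g import *
err([446,31,33],-.158)
print(state()['qvel'].round(3))"
```

```text
pos [445.4  40.5  48.1] rpy [-3.1395 -0.0117 -0.1237] f [-0.2 -0.3  0.9] m [-0.046  0.163 -0.067] op 0.452 t 3.1 j [-0.06  0.55  2.16  0.    0.42  1.63]
shift m [0.0016 0.0094 0.0151] turn [-0.0023 -0.0117  0.0343]
[ 0.007 -0.014 -0.004  0.001  0.006 -0.004]
```

play_rows(
  moves=[
    [0.0016,0.005,0,0,-0.0117,0.017,45],
    [0,0,0,0,0,0,45],
    [0,0,0,0,0,0,45],
  ],
)

```text
t: 3.4
eef_pos: [447.1, 34.9, 49.5]
tcp_rot: [-3.139, -0.002, -0.142]
ft_force: [-0.2, -0.4, 0.3]
opening: 0.449
```

```bash
python3 -c "
from g import *
err([446,31,33],-.158)
print(state()['qvel'].round(3))"
```

```text
pos [447.1  34.9  49.5] rpy [-3.1392e+00 -1.5000e-03 -1.4180e-01] f [-0.2 -0.4  0.3] m [-0.08   0.174 -0.091] op 0.449 t 3.4 j [-0.07  0.55  2.15  0.01  0.44  1.64]
shift m [-0.0006  0.0041  0.0165] turn [-0.0024 -0.0015  0.0162]
[-0.01  -0.006 -0.01  -0.002  0.009  0.002]
```

play_rows(
  moves=[
    [-0.0006,0.004,0.004,0,0,0.016,45],
    [0,0,0.006,0,0,0,45],
    [0,0,0.005,0,0,0,45],
    [0,0,0.001,0,0,0,45],
  ],
)

```text
t: 3.8
eef_pos: [446.0, 30.4, 32.3]
tcp_rot: [-3.139, -0.002, -0.16]
ft_force: [-0.6, -0.5, 0.1]
opening: 0.451
```

```bash
python3 -c "
from g import *
err([446,31,33],-.158)
import cv2
for n in('side','top'): cv2.imwrite(f'pics/{n}2.png',cv2.resize(read_camera(n)['img'][150:350,200:440,::-1],None,fx=3,fy=3))"
```

```text
pos [446.   30.4  32.3] rpy [-3.1391e+00 -1.9000e-03 -1.6000e-01] f [-0.6 -0.5  0.1] m [-0.039  0.167 -0.041] op 0.451 t 3.8 j [-0.08  0.58  2.16  0.01  0.39  1.64]
shift m [-0.     -0.0006 -0.0007] turn [-0.0025 -0.0019 -0.002 ]
```

View pics/side2.png

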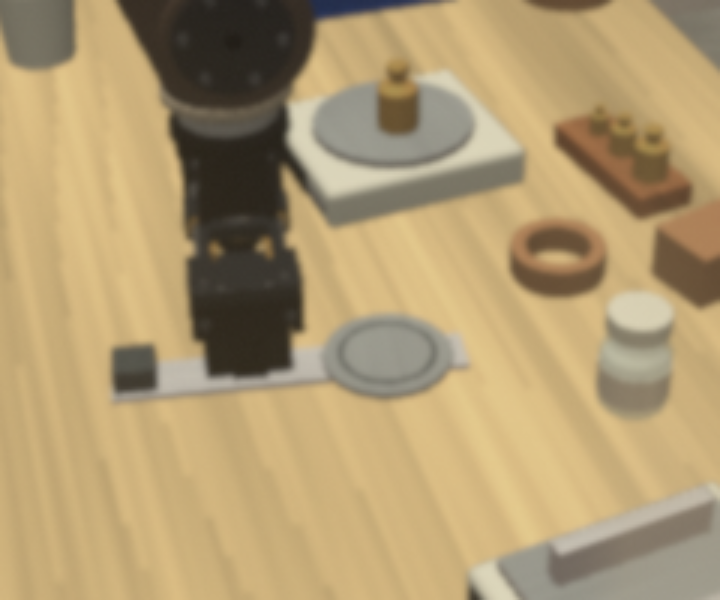

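View pics/top2.png

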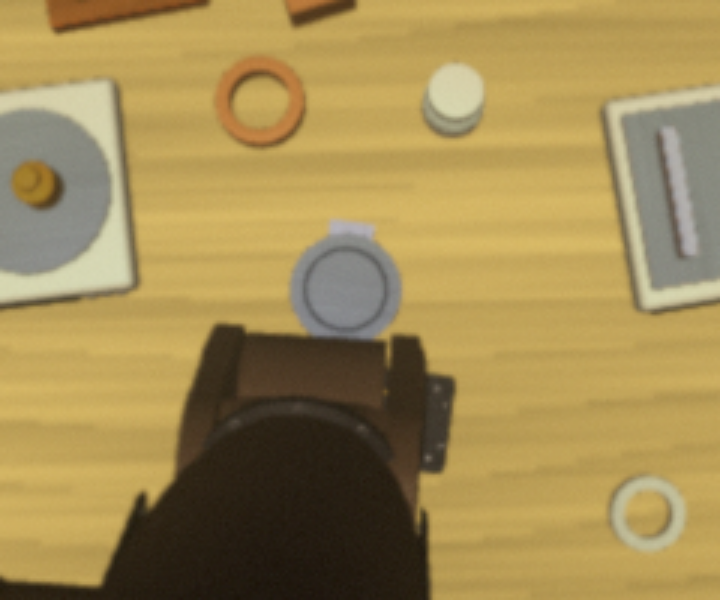

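play_rows(
  moves=[
    [0,0,0,0,0,0,30],
    [0,0,0,0,0,0,22],
    [0,0,0,0,0,0,18],
    [0,0,0,0,0,0,15],
    [0,0,0,0,0,0,12],
    [0,0,0,0,0,0,0],
    [0,0,0,0,0,0,0],
    [0,0,0,0,0,0,0],
  ],
)

```text
t: 4.7
eef_pos: [446.2, 30.7, 32.9]
tcp_rot: [-3.139, -0.003, -0.16]
ft_force: [0.2, 1.2, -0.9]
opening: 0.149
```

```bash
python3 -c "
from g import *
err([446,31,83],-.158)"
```

```text
pos [446.2  30.7  32.9] rpy [-3.139e+00 -2.500e-03 -1.596e-01] f [ 0.2  1.2 -0.9] m [ 0.015  0.147 -0.018] op 0.149 t 4.7 j [-0.08  0.58  2.16  0.01  0.39  1.64]
shift m [-0.0001 -0.0004 -0.0501] turn [-0.0026 -0.0025 -0.0016]
```

play_rows(
  moves=[
    [0,0,-0.001,0,0,0,0],
    [0,0,-0.002,0,0,0,0],
    [0,0,-0.003,0,0,0,0],
    [0,0,-0.004,0,0,0,0],
    [0,0,-0.004,0,0,0,0],
    [0,0,-0.003,0,0,0,0],
    [0,0,-0.001,0,0,0,0],
    [0,0,0,0,0,0,0],
  ],
)

```text
t: 5.5
eef_pos: [445.1, 30.6, 52.1]
tcp_rot: [-3.139, -0.0, -0.159]
ft_force: [-1.3, -0.2, -5.5]
opening: 0.146
```

```bash
python3 -c "
from g import *
err([446,31,130],-.158)
import cv2
for n in('side','top'): cv2.imwrite(f'pics/{n}3.png',cv2.resize(read_camera(n)['img'][200:320,200:380,::-1],None,fx=4,fy=4,interpolation=2))"
```

```text
pos [445.1  30.6  52.1] rpy [-3.1393e+00 -1.0000e-04 -1.5930e-01] f [-1.3 -0.2 -5.5] m [-0.037  0.335 -0.016] op 0.146 t 5.5 j [-0.08  0.54  2.15  0.01  0.45  1.64]
shift m [ 0.0008 -0.0007 -0.0779] turn [-0.0023 -0.0001 -0.0013]
```

View pics/side3.png

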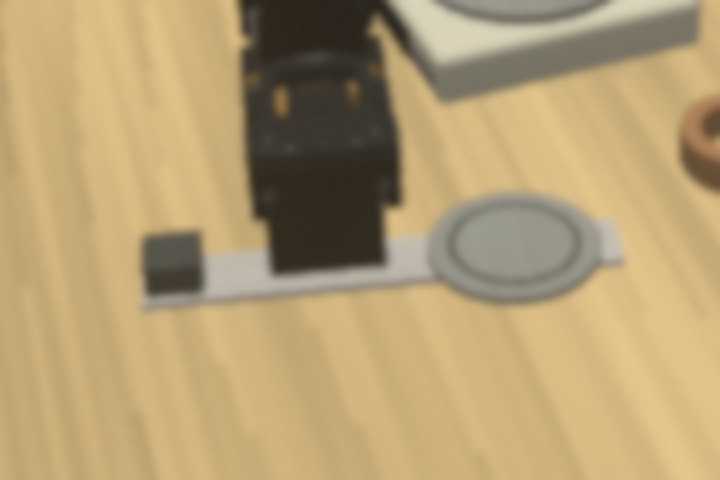

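View pics/top3.png

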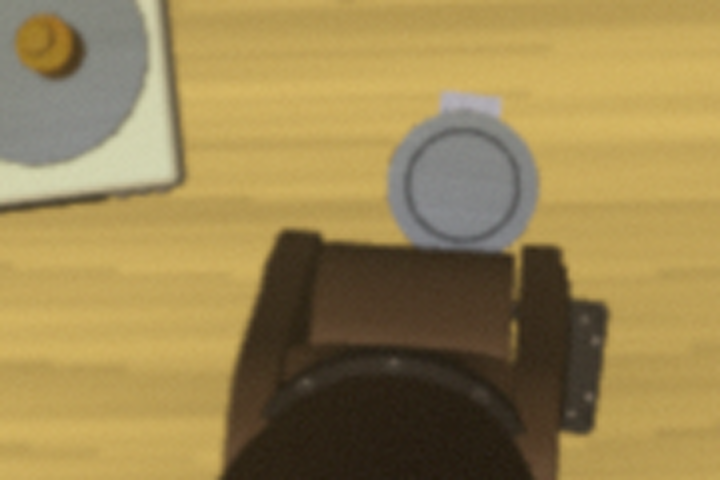

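play_rows(
  moves=[
    [0,0,-0.003,0,0,0,0],
    [0,0,-0.006,0,0,0,0],
    [0,0,-0.01,0,0,0,0],
    [0,0,-0.012,0,0,0,0],
    [0,0,-0.012,0,0,0,0],
    [0,0,-0.01,0,0,0,0],
    [0,0,-0.006,0,0,0,0],
    [0,0,-0.002,0,0,0,0],
  ],
)

```text
t: 6.4
eef_pos: [444.6, 30.5, 118.4]
tcp_rot: [-3.139, 0.0, -0.159]
ft_force: [0.4, -0.8, -4.8]
opening: 0.147
```

```bash
python3 -c "
from g import *
err([515,-289.3,140],.135)"
```

```text
pos [444.6  30.5 118.4] rpy [-3.1393e+00  4.0000e-04 -1.5940e-01] f [ 0.4 -0.8 -4.8] m [ 0.012  0.287 -0.002] op 0.147 t 6.4 j [-0.08  0.41  2.1   0.    0.63  1.65]
shift m [ 0.1203  0.3046 -0.0223] turn [-2.300e-03  1.000e-04 -2.944e-01]
```

play_rows(
  moves=[
    [0.0007,0.002,-0.001,0,0,-0.002,0],
    [0.0015,0.004,-0.002,0,0,-0.004,0],
    [0.002,0.0055,-0.003,0,0,-0.006,0],
    [0.003,0.0075,-0.003,0,0,-0.008,0],
    [0.003,0.0085,-0.003,0,0,-0.008,0],
    [0.0035,0.009,-0.002,0,0,-0.009,0],
    [0.0035,0.0095,-0.002,0,0,-0.009,0],
    [0.0035,0.0095,-0.001,0,0,-0.009,0],
  ],
)

```text
t: 7.2
eef_pos: [458.0, -32.0, 136.0]
tcp_rot: [-3.139, 0.003, -0.099]
ft_force: [-0.0, -0.8, -5.8]
opening: 0.147
```

```bash
python3 -c "
from g import *
err([515,-289.3,140],.135)"
```

```text
pos [458. -32. 136.] rpy [-3.1394e+00  2.5000e-03 -9.9100e-02] f [-0.  -0.8 -5.8] m [0.002 0.366 0.018] op 0.147 t 7.2 j [-0.21  0.4   2.05  0.    0.69  1.45]
shift m [ 0.0821  0.2504 -0.0047] turn [-0.0024  0.0023 -0.2341]
```

play_rows(
  moves=[
    [0.003,0.0095,-0.001,0,0,-0.009,0],
    [0.003,0.0095,-0.0005,0,0,-0.009,0],
    [0.003,0.0095,0,0,0,-0.009,0],
    [0.003,0.0098,0,0,0,-0.009,0],
    [0.0027,0.0098,0,0,0,-0.009,0],
    [0.0026,0.0098,0,0,0,-0.009,0],
    [0.0025,0.0098,0,0,0,-0.009,0],
    [0.0024,0.0098,0,0,0,-0.009,0],
  ],
)

```text
t: 8.0
eef_pos: [475.8, -120.2, 137.7]
tcp_rot: [-3.139, 0.003, -0.024]
ft_force: [0.7, -0.3, -4.6]
opening: 0.149
```

```bash
python3 -c "
from g import *
err([515,-289.3,140],.135)"
```

```text
pos [ 475.8 -120.2  137.7] rpy [-3.1393  0.0033 -0.0237] f [ 0.7 -0.3 -4.6] m [-0.056  0.301  0.022] op 0.149 t 8.0 j [-0.38  0.43  1.98  0.    0.74  1.21]
shift m [ 0.0432  0.1681 -0.0028] turn [-0.0025  0.0032 -0.1587]
```

play_rows(
  moves=[
    [0.0024,0.0098,0,0,0,-0.009,0],
    [0.0024,0.0098,0,0,0,-0.009,0],
    [0.0022,0.0098,0,0,-0.001,-0.009,0],
    [0.002,0.0098,0,0,-0.001,-0.009,0],
    [0.0018,0.0098,0,0,0,-0.009,0],
    [0.0017,0.0098,0,0,0,-0.009,0],
    [0.0016,0.0092,0,0,0,-0.008,0],
    [0.0015,0.0086,0,0,0,-0.007,0],
  ],
)

```text
t: 8.8
eef_pos: [493.4, -203.9, 137.2]
tcp_rot: [-3.139, 0.006, 0.052]
ft_force: [0.6, -0.6, -4.5]
opening: 0.148
```

```bash
python3 -c "
from g import *
err([515,-289.3,140],.135)"
```

```text
pos [ 493.4 -203.9  137.2] rpy [-3.1388  0.0058  0.0516] f [ 0.6 -0.6 -4.5] m [-0.034  0.334 -0.011] op 0.148 t 8.8 j [-0.52  0.48  1.88 -0.    0.79  1.  ]
shift m [ 0.0171  0.0864 -0.0031] turn [-0.003   0.0056 -0.0835]
```

play_rows(
  moves=[
    [0.0015,0.0085,0,0,0.001,-0.008,0],
    [0.0015,0.0085,0,0,0.001,-0.008,0],
    [0.0015,0.0085,0,0,0.001,-0.008,0],
    [0.0014,0.008,0,0,0.001,-0.008,0],
    [0.0012,0.007,0,0,0.001,-0.007,0],
    [0.001,0.0055,0,0,0.001,-0.006,0],
    [0.0008,0.004,0,0,0,-0.004,0],
    [0.0005,0.002,0,0,0,-0.002,0],
  ],
)

```text
t: 9.6
eef_pos: [507.8, -260.3, 136.7]
tcp_rot: [-3.139, -0.001, 0.107]
ft_force: [0.2, 0.5, -4.9]
opening: 0.147
```

```bash
python3 -c "
from g import *
err([515,-289.3,140],.135)"
```

```text
pos [ 507.8 -260.3  136.7] rpy [-3.1385e+00 -7.0000e-04  1.0690e-01] f [ 0.2  0.5 -4.9] m [-0.075  0.348 -0.03 ] op 0.147 t 9.6 j [-0.59  0.52  1.79  0.    0.83  0.87]
shift m [ 0.004   0.0296 -0.0033] turn [-0.0031 -0.0007 -0.0281]
```

play_rows(
  moves=[
    [0.0002,0.003,0,0,0,-0.003,0],
    [0.0006,0.0045,0,-0.001,0,-0.004,0],
    [0.0007,0.005,0,-0.001,0,-0.005,0],
    [0.0007,0.005,0,0,0,-0.005,0],
    [0.0006,0.0045,0,0,0,-0.004,0],
    [0.0004,0.003,0,0,0,-0.002,0],
    [0.0002,0.0015,0,0,0,-0.001,0],
    [0,0,0,0,0,0,0],
  ],
)

```text
t: 10.4
eef_pos: [514.9, -288.2, 136.6]
tcp_rot: [-3.14, -0.0, 0.134]
ft_force: [0.3, -0.3, -5.2]
opening: 0.15
```

```bash
python3 -c "
from g import *
err([515,-289.3,140],.135)
import cv2,pickle
d={n:read_camera(n) for n in('side','top')};pickle.dump(d,open('c4.pkl','wb'))
cv2.imwrite('pics/side4.png',cv2.resize(d['side']['img'][260:420,320:520,::-1],None,fx=4,fy=3.75,interpolation=2))
cv2.imwrite('pics/top4.png',cv2.resize(d['top']['img'][160:280,360:520,::-1],None,fx=5,fy=5,interpolation=2))"
```

```text
pos [ 514.9 -288.2  136.6] rpy [-3.1405e+00 -5.0000e-04  1.3350e-01] f [ 0.3 -0.3 -5.2] m [-0.067  0.305  0.014] op 0.15 t 10.4 j [-0.62  0.55  1.74  0.    0.85  0.81]
shift m [-0.0001  0.001  -0.0034] turn [-0.0011 -0.0005 -0.0015]
```

View pics/side4.png

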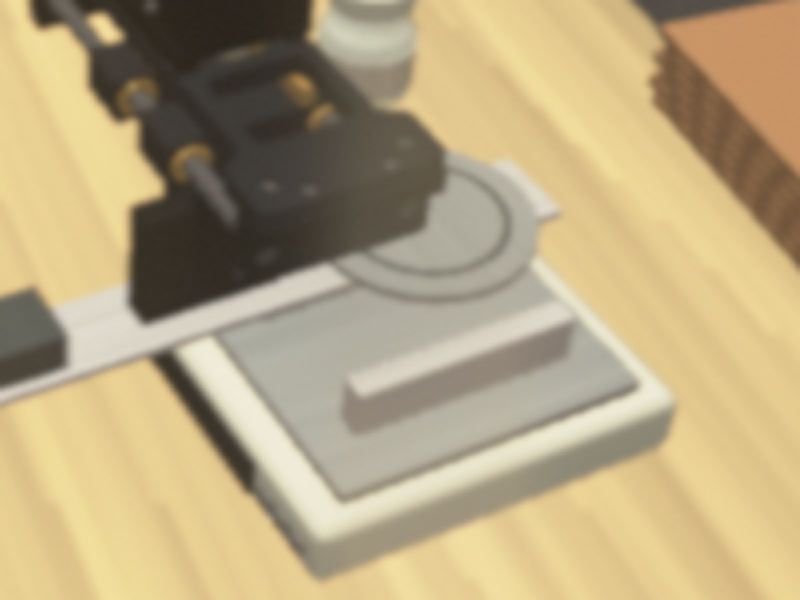

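View pics/top4.png

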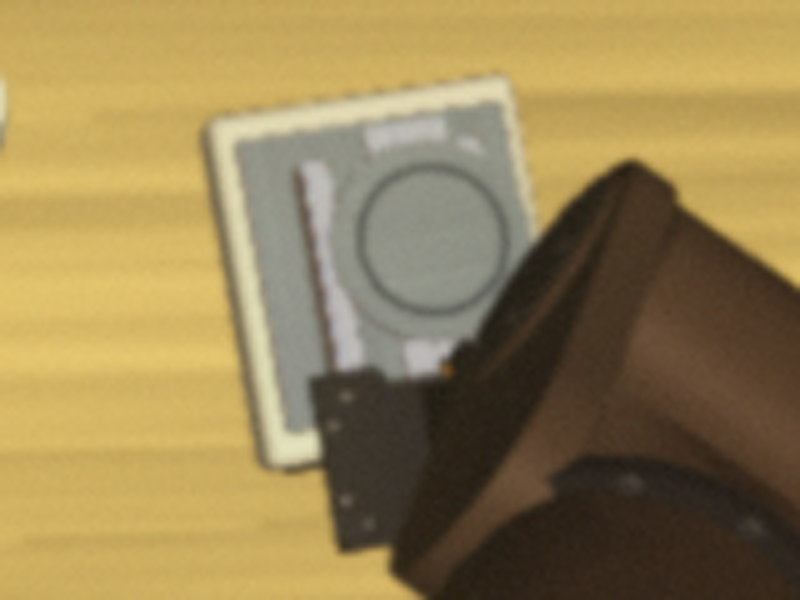

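```bash
cat > d.py <<'E'
from h import *
def ringtop(c,z,ctr,rlo=26,rhi=40):
    g=cv2.cvtColor(c["img"],cv2.COLOR_RGB2GRAY).astype(np.float32)
    up=cv2.GaussianBlur(g,(0,0),0.7)
    ctr=np.array(ctr,float);R=None
    for it in range(6):
        pts=[];
        for a in np.linspace(0,2*np.pi,120,endpoint=False):
            rr=np.arange(rlo,rhi,.5);X=np.c_[ctr[0]+rr*np.cos(a),ctr[1]+rr*np.sin(a),0*rr+z]
            p=proj(c,X).astype(np.float32)
            v=cv2.remap(up,p[None,:,0],p[None,:,1],cv2.INTER_CUBIC)[0]
            k=v.argmin()
            if 0<k<len(rr)-1 and min(v[0],v[-1])-v[k]>4 and v.min()>50: pts.append(X[k,:2])
        q=np.array(pts)
        for _ in range(3):
            A=np.c_[2*q,np.ones(len(q))];s=np.linalg.lstsq(A,(q**2).sum(1),rcond=None)[0];R=np.sqrt(s[2]+s[:2]@s[:2])
            e=abs(np.linalg.norm(q-s[:2],axis=1)-R);q=q[e<max(1.0,2*np.median(e))]
        ctr=s[:2]
    return ctr,R,len(q)
E
python3 - <<'E'
from d import *
d0=pickle.load(open("c0.pkl","rb"));d=pickle.load(open("c4.pkl","rb"))
for n in("top","side"):
    print(n,"start",ringtop(d0[n],9,[541,15]))
print("top now",onz(d["top"],[[446.6,207.8]],112.6),ringtop(d["top"],112.6,onz(d["top"],[[446.6,207.8]],112.6)[0,:2]))
print("side now",ringtop(d["side"],112.6,[609,-278]))
E
```

```text
top start (array([540.82730771,  15.76479907]), np.float64(32.36742186527925), 120)
side start (array([538.64345258,  14.61892231]), np.float64(32.25552341487683), 120)
top now [[ 609.55687894 -278.43161523  112.6       ]] (array([ 610.36257475, -277.38041382]), np.float64(32.36692149372682), 103)
side now (array([ 608.18100796, -278.21362954]), np.float64(32.24998146050272), 65)
```

play_rows(
  moves=[
    [0,0.001,0.002,0,0,0,0],
    [0,0,0.004,0,0,0,0],
    [0,0,0.005,0,0,0,0],
    [0,0,0.005,0,0,0,0],
    [0,0,0.004,0,0,0,0],
    [0,0,0.003,0,0,0,0],
    [0,0,0.002,0,0,0,0],
    [0,0,0.001,0,0,0,0],
  ],
)

```text
t: 11.3
eef_pos: [514.8, -288.4, 107.9]
tcp_rot: [-3.14, 0.0, 0.134]
ft_force: [0.8, 0.4, -5.3]
opening: 0.152
```

```bash
python3 -c "
from g import *
err([515,-289.3,103],.135)
import cv2,pickle
d={n:read_camera(n) for n in('side','top')};pickle.dump(d,open('c5.pkl','wb'))
from d import *
z=state()['eef_pos'][2]-33+9
for n in d:print(n,ringtop(d[n],z,[609,-278]))
cv2.imwrite('pics/side5.png',cv2.resize(d['side']['img'][260:420,320:520,::-1],None,fx=4,fy=3.75,interpolation=2))
"
```

```text
pos [ 514.8 -288.4  107.9] rpy [-3.1397e+00  3.0000e-04  1.3410e-01] f [ 0.8  0.4 -5.3] m [-0.044  0.383  0.032] op 0.152 t 11.3 j [-0.62  0.59  1.76  0.    0.79  0.81]
shift m [0.0001 0.0009 0.0049] turn [-0.0019  0.0003 -0.0009]
side (array([ 607.71502894, -278.36524957]), np.float64(32.291349318912495), 63)
top (array([ 610.2529192, -277.4573151]), np.float64(32.325504101263306), 101)
```

View pics/side5.png

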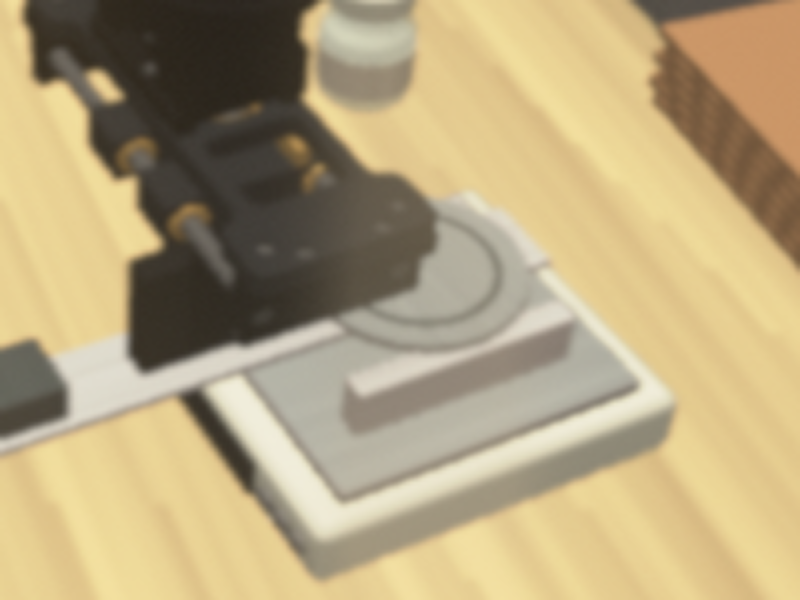

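play_rows(
  moves=[
    [0,0.001,0.001,0,0,0,0],
    [0,0,0.0015,0,0,0,0],
    [0,0,0.0015,0,0,0,0],
    [0,0,0.0015,0,0,0,0],
    [0,0,0.0015,0,0,0,0],
    [0,0,0.0015,0,0,0,0],
    [0,0,0.0015,0,0,0,0],
    [0,0,0.0015,0,0,0,0],
  ],
)

```text
t: 12.2
eef_pos: [515.6, -289.9, 96.6]
tcp_rot: [-3.141, -0.002, 0.134]
ft_force: [-0.4, -0.5, -3.2]
opening: 0.146
```

play_rows(
  moves=[
    [0,0,0.0015,0,0,0,0],
    [0,0,0.0015,0,0,0,0],
    [0,0,0.0015,0,0,0,0],
    [0,0,0.001,0,0,0,0],
  ],
)

```text
t: 12.6
eef_pos: [516.0, -290.1, 91.1]
tcp_rot: [3.141, -0.003, 0.134]
ft_force: [0.5, -0.1, -2.4]
opening: 0.145
```

play_rows(
  moves=[
    [0,0,0.001,0,0,0,0],
    [0,0,0.001,0,0,0,0],
    [0,0,0,0,0,0,0],
  ],
)

```text
t: 12.9
eef_pos: [516.0, -290.2, 88.8]
tcp_rot: [3.141, -0.003, 0.134]
ft_force: [0.9, 0.1, -1.9]
opening: 0.144
```

```bash
python3 -c "
from g import *
err([515,-289.3,88],.135)
import cv2,pickle
d={n:read_camera(n) for n in('side','top')};pickle.dump(d,open('c6.pkl','wb'))
from d import *
for n in d:print(n,ringtop(d[n],75,[609,-278]))
cv2.imwrite('pics/side6.png',cv2.resize(d['side']['img'][260:420,320:520,::-1],None,fx=4,fy=3.75,interpolation=2))
"
```

```text
pos [ 516.  -290.2   88.8] rpy [ 3.141e+00 -2.800e-03  1.337e-01] f [ 0.9  0.1 -1.9] m [-0.024  0.101  0.041] op 0.144 t 12.9 j [-0.62  0.61  1.77  0.    0.75  0.81]
shift m [-0.0009 -0.001   0.0008] turn [ 0.0006 -0.0028 -0.0013]
side (array([ 608.27584245, -279.31425355]), np.float64(32.36857323491416), 55)
top (array([ 610.82593406, -278.93592934]), np.float64(32.387866920679436), 97)
```

View pics/side6.png

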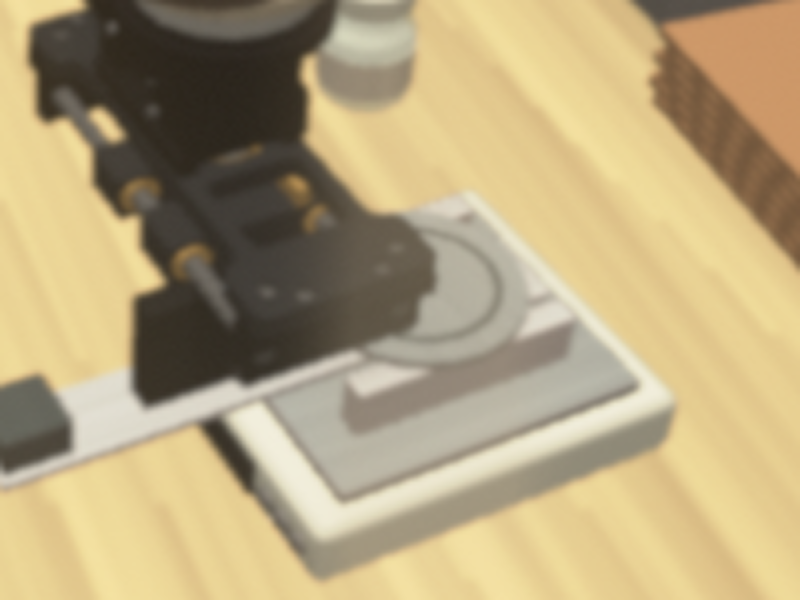

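play_rows(
  moves=[
    [-0.002,0,0,0,0,0,0],
    [-0.004,0,0,0,-0.001,0,0],
    [-0.006,0,0,0,0,0,0],
    [-0.008,0,0,0,0,0,0],
    [-0.008,0,0,0,0,0,0],
    [-0.006,0,0,0,0,0,0],
    [-0.004,0,0,0,0,0,0],
    [-0.002,0,0,0,0,0,0],
  ],
)

```text
t: 13.8
eef_pos: [472.4, -296.0, 89.2]
tcp_rot: [3.141, -0.002, 0.133]
ft_force: [0.3, -0.3, -2.4]
opening: 0.145
```

```bash
python3 -c "
from g import *
err([342.5,-313.7,88],.135)
import cv2,pickle
d={n:read_camera(n) for n in('side','top')}
from d import *
for n in d:print(n,ringtop(d[n],75,[609,-278]))
"
```

```text
pos [ 472.4 -296.    89.2] rpy [ 3.1407e+00 -1.9000e-03  1.3340e-01] f [ 0.3 -0.3 -2.4] m [-0.031  0.078  0.022] op 0.145 t 13.8 j [-0.68  0.58  1.86  0.    0.7   0.76]
shift m [-0.1311  0.0002  0.0009] turn [ 0.0009 -0.0019 -0.0016]
side (array([ 608.32869401, -279.33993413]), np.float64(32.43142445318437), 116)
top (array([ 610.788247  , -278.97565658]), np.float64(32.41726648389459), 120)
```

Disc unmoved. Continue drawing out.

play_rows(
  moves=[
    [-0.004,0,0,0,0,0,0],
    [-0.008,0,0,0,-0.001,0,0],
    [-0.01,0,0,0,0,0,0],
    [-0.01,0,0,0,0,0,0],
    [-0.01,0,0,0,0,0,0],
    [-0.01,0,0,0,0,0,0],
    [-0.01,0,0,0,0,0,0],
    [-0.01,0,0,0,0,0,0],
  ],
)

```text
t: 14.7
eef_pos: [396.0, -306.1, 89.0]
tcp_rot: [3.14, -0.001, 0.135]
ft_force: [0.4, 0.5, -2.3]
opening: 0.146
```

```bash
python3 -c "
from g import *
err([342.5,-313.7,88],.135)
"
```

```text
pos [ 396.  -306.1   89. ] rpy [ 3.1403e+00 -1.2000e-03  1.3450e-01] f [ 0.4  0.5 -2.3] m [-0.025  0.123  0.029] op 0.146 t 14.7 j [-0.79  0.52  2.    0.    0.62  0.65]
shift m [-0.0541  0.0004  0.001 ] turn [ 0.0013 -0.0012 -0.0005]
```

play_rows(
  moves=[
    [-0.01,0,0,0,0,0,0],
    [-0.01,0,0,0,0,0,0],
    [-0.01,0,0,0,0,0,0],
    [-0.008,0,0,0,0,0,0],
    [-0.006,0,0,0,0,0,0],
    [-0.004,0,0,0,0,0,0],
    [-0.002,0,0,0,0,0,0],
    [0,0,0,0,0,0,0],
  ],
)

```text
t: 15.5
eef_pos: [341.0, -313.8, 89.3]
tcp_rot: [3.14, -0.001, 0.133]
ft_force: [0.2, -0.1, -2.3]
opening: 0.145
```

```bash
python3 -c "
from g import *
err([446,31,100],-.158)
import cv2
d={n:read_camera(n) for n in('side','top')}
for n in d: cv2.imwrite(f'pics/{n}7.png',d[n]['img'][:,:,::-1])
"
```

```text
pos [ 341.  -313.8   89.3] rpy [ 3.14e+00 -1.40e-03  1.33e-01] f [ 0.2 -0.1 -2.3] m [-0.043  0.002 -0.009] op 0.145 t 15.5 j [-0.89  0.48  2.09  0.    0.57  0.55]
shift m [ 0.1498 -0.3278 -0.0111] turn [ 0.0014 -0.0016  0.291 ]
```

View pics/side7.png

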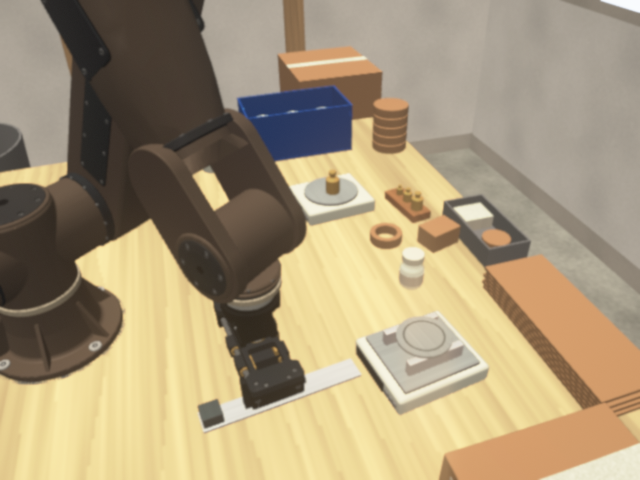

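View pics/top7.png

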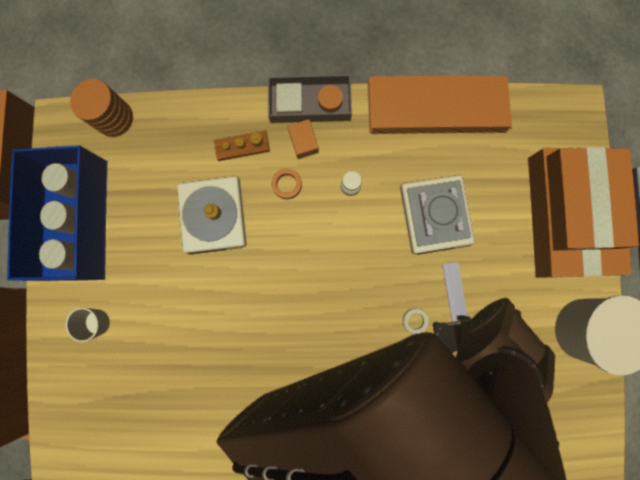

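play_rows(
  moves=[
    [0,0,-0.004,0,0,0,0],
    [0,0,-0.008,0,0,0,0],
    [0,0,-0.012,0,0,0,0],
    [0,0,-0.012,0,0,0,0],
    [0.002,-0.004,-0.008,0,0,0.004,0],
    [0.004,-0.008,-0.004,0,0,0.008,0],
    [0.005,-0.011,0,0,0,0.01,0],
    [0.0055,-0.013,0,0,0,0.011,0],
  ],
)

```text
t: 16.4
eef_pos: [354.7, -274.2, 141.7]
tcp_rot: [3.139, -0.003, 0.098]
ft_force: [0.1, -0.0, -2.8]
opening: 0.147
```

play_rows(
  moves=[
    [0.0055,-0.013,0,0,0,0.011,0],
    [0.0055,-0.013,0,0,0,0.011,0],
    [0.005,-0.013,0,0,0,0.011,0],
    [0.005,-0.013,0,0,0,0.011,0],
    [0.0045,-0.0135,0,0,0,0.011,0],
    [0.0045,-0.0135,0,0,0,0.011,0],
    [0.004,-0.0135,0,0,0,0.011,0],
    [0.004,-0.0135,0,0,0,0.011,0],
  ],
)

```text
t: 17.2
eef_pos: [387.5, -155.8, 142.1]
tcp_rot: [3.14, -0.002, 0.004]
ft_force: [0.2, 0.4, -3.3]
opening: 0.148
```

```bash
python3 -c "
from g import *
err([446,31,140],-.158)
"
```

```text
pos [ 387.5 -155.8  142.1] rpy [ 3.1402e+00 -2.0000e-03  4.3000e-03] f [ 0.2  0.4 -3.3] m [-0.011  0.104  0.002] op 0.148 t 17.2 j [-0.54  0.34  2.14 -0.    0.66  1.03]
shift m [ 0.0592 -0.1866  0.002 ] turn [ 0.0012 -0.0021  0.1623]
```

play_rows(
  moves=[
    [0.004,-0.0135,0,0,0,0.012,0],
    [0.004,-0.0135,0,0,0,0.012,0],
    [0.004,-0.0135,0,0,0,0.012,0],
    [0.004,-0.0135,0,0,0,0.012,0],
    [0.0035,-0.0135,0,0,0,0.012,0],
    [0.003,-0.0135,0,0,0,0.012,0],
    [0.003,-0.0135,0.002,0,0,0.012,0],
    [0.003,-0.0135,0.004,0,0,0.012,0],
  ],
)

```text
t: 18.0
eef_pos: [419.8, -38.7, 136.9]
tcp_rot: [3.141, -0.002, -0.096]
ft_force: [-0.5, -0.1, -2.6]
opening: 0.146
```

```bash
python3 -c "
from g import *
err([446,31,60],-.158)
"
```

```text
pos [419.8 -38.7 136.9] rpy [ 3.1409e+00 -1.7000e-03 -9.6300e-02] f [-0.5 -0.1 -2.6] m [-0.044  0.131  0.005] op 0.146 t 18.0 j [-0.25  0.35  2.14 -0.    0.65  1.42]
shift m [ 0.0192 -0.072   0.0769] turn [ 0.0007 -0.0018  0.0617]
```

play_rows(
  moves=[
    [0.003,-0.012,0.006,0,0,0.01,0],
    [0.003,-0.01,0.009,0,0,0.009,0],
    [0.003,-0.008,0.01,0,0,0.007,0],
    [0.002,-0.006,0.01,0,0,0.005,0],
    [0.001,-0.004,0.01,0,0,0.003,0],
    [0,-0.002,0.01,0,0,0,0],
    [0,0,0.007,0,0,0,0],
    [0,0,0.004,0,0,0,0],
  ],
)

```text
t: 18.8
eef_pos: [436.3, 7.3, 66.8]
tcp_rot: [3.141, -0.001, -0.13]
ft_force: [-0.0, 0.6, -2.3]
opening: 0.147
```

```bash
python3 -c "
from g import *
err([446,31,33],-.158)
import cv2
d={n:read_camera(n) for n in('side','top')}
cv2.imwrite('pics/side8.png',cv2.resize(d['side']['img'][200:350,180:380,::-1],None,fx=4,fy=4,interpolation=2))
"
```

```text
pos [436.3   7.3  66.8] rpy [ 3.1409e+00 -1.5000e-03 -1.3020e-01] f [-0.   0.6 -2.3] m [-0.072  0.108 -0.012] op 0.147 t 18.8 j [-0.13  0.5   2.17 -0.    0.47  1.57]
shift m [ 0.0065 -0.0248  0.0338] turn [ 0.0006 -0.0015  0.0278]
```

View pics/side8.png

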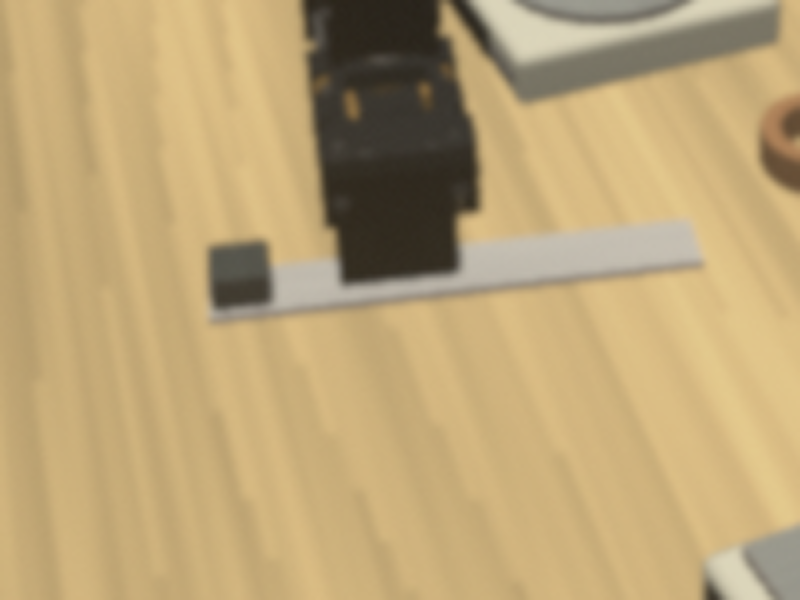

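play_rows(
  moves=[
    [0,0,0.004,0,0,0,0],
    [0,0,0.005,0,0,0,0],
    [0,0,0.005,0,0,0,0],
    [0,0,0.005,0,0,0,0],
    [0,0,0.004,0,0,0,0],
    [0,0,0.002,0,0,0,0],
    [0,0,0.001,0,0,0,0],
    [0,0,0.001,0,0,0,0],
  ],
)

```text
t: 19.7
eef_pos: [436.8, 6.5, 38.5]
tcp_rot: [3.141, -0.003, -0.132]
ft_force: [0.1, 0.2, -2.9]
opening: 0.149
```

play_rows(
  moves=[
    [0,0,0.001,0,0,0,0],
    [0,0,0.0012,0,0,0,0],
    [0,0,0.0012,0,0,0,0],
    [0,0,0.001,0,0,0,0],
    [0,0,0.0005,0,0,0,0],
  ],
)

```text
t: 20.2
eef_pos: [437.0, 6.5, 33.4]
tcp_rot: [3.141, -0.004, -0.131]
ft_force: [-0.6, -0.6, -3.5]
opening: 0.145
```

play_rows(
  moves=[
    [0,0,0.0007,0,0,0,0],
    [0,0,0.0005,0,0,0,0],
  ],
)

```text
t: 20.4
eef_pos: [437.2, 6.5, 32.8]
tcp_rot: [3.141, -0.004, -0.132]
ft_force: [-3.0, -0.2, 20.3]
opening: 0.145
```

play_rows(
  moves=[
    [0,0,0,0,0,0,0],
    [0,0,0,0,0,0,18],
    [0,0,0,0,0,0,25],
    [0,0,0,0,0,0,35],
    [0,0,0,0,0,0,45],
    [0,0,0,0,0,0,45],
  ],
)

```text
t: 21.0
eef_pos: [437.4, 6.5, 33.2]
tcp_rot: [3.141, -0.005, -0.131]
ft_force: [-0.8, 0.2, -1.0]
opening: 0.425
```

play_rows(
  moves=[
    [0,0,-0.003,0,0,0,45],
    [0,0,-0.006,0,0,0,45],
    [0,0,-0.01,0,0,0,45],
    [0,0,-0.015,0,0,0,45],
    [0,0,-0.02,0,0,0,45],
    [0,0,-0.02,0,0,0,45],
    [0,0,-0.02,0,0,0,45],
    [0,0,-0.015,0,0,0,45],
  ],
)

```text
t: 21.8
eef_pos: [435.7, 6.8, 149.2]
tcp_rot: [3.141, -0.003, -0.131]
ft_force: [0.3, 0.3, -0.0]
opening: 0.449
```

play_rows(
  moves=[
    [-0.002,-0.01,-0.01,0,0,0,45],
    [-0.002,-0.02,-0.01,0,0,0,45],
    [-0.002,-0.03,0,0,0,0,45],
    [0,-0.03,0,0,0,0,45],
    [0,-0.03,0,0,0,0,45],
    [0,-0.02,0,0,0,0,45],
    [0,-0.01,0,0,0,0,45],
    [0,0,0,0,0,0,45],
  ],
)

```text
t: 22.6
eef_pos: [449.6, 161.3, 179.9]
tcp_rot: [-3.14, -0.014, -0.133]
ft_force: [0.2, -1.1, 0.6]
opening: 0.447
```

```bash
python3 -c "
from g import *
err([446,31,33],-.158)
import cv2
from d import *
d={n:read_camera(n) for n in('side','top')}
for n in d:
  print(n,ringtop(d[n],75,[609,-278])); cv2.imwrite(f'pics/{n}9.png',d[n]['img'][:,:,::-1])
"
```

```text
pos [449.6 161.3 179.9] rpy [-3.1404 -0.0145 -0.1334] f [ 0.2 -1.1  0.6] m [-0.095  0.159 -0.027] op 0.447 t 22.6 j [ 0.21  0.34  1.98 -0.01  0.81  1.92]
shift m [0.0116 0.1298 0.147 ] turn [-0.0014 -0.0145  0.0246]
side (array([ 608.36276042, -279.36500817]), np.float64(32.42134709324034), 120)
top (array([ 610.78634578, -278.98668632]), np.float64(32.42173292438598), 120)
```

View pics/side9.png

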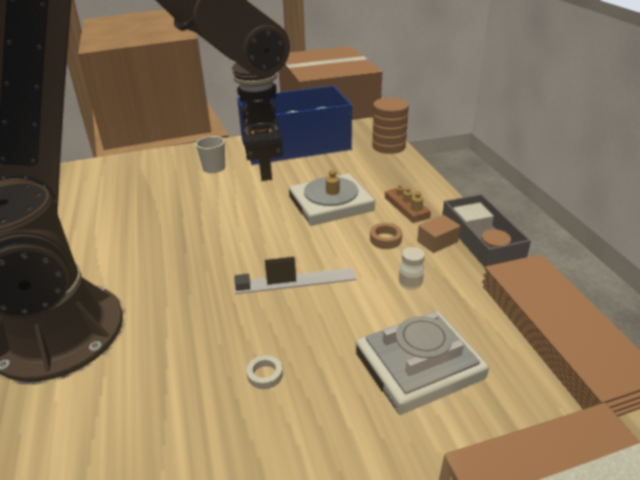

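View pics/top9.png

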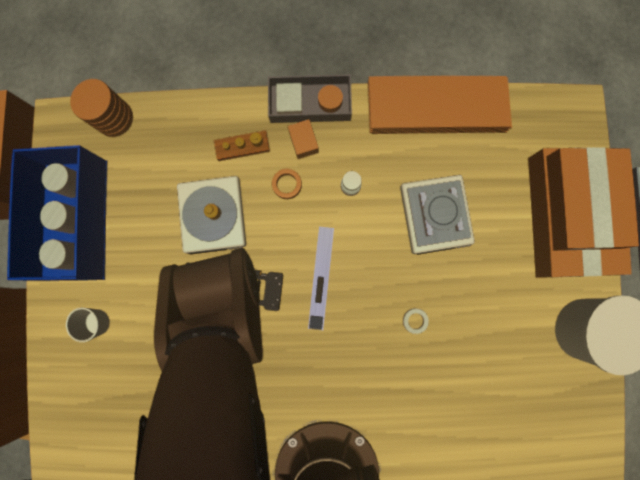

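The lifter lies flat on the bench at about (320, 280) in the top view, far from the scale. The disc is centred on the rails at (443, 210), and the robot touches nothing.

play_rows(
  moves=[
    [0,0,0,0,0,0,45],
    [0,0,0,0,0,0,45],
  ],
)

```text
t: 22.9
eef_pos: [449.3, 158.6, 179.9]
tcp_rot: [-3.141, -0.014, -0.136]
ft_force: [0.2, 0.5, 0.4]
opening: 0.452
```

```bash
python3 -c "
from cell import *
print(state()['qvel'].round(3)); print(job_done())"
```

```text
[-0.013 -0.002  0.004 -0.002  0.001 -0.006]
the job is handed in; nothing more can be done
None
```

The check weight is lying across the two rails of the scale, and the lifter is flat on the bench well clear of it. I handed the job in at about 23 s of the 61 s allowed. I gripped the lifter by its upright grip, carried the weight over level, lowered the blade between the rails and drew it straight out of the front. I then laid the lifter close to where it started and moved the arm away.

**Weight position:** in the top view the disc's centre is at (610.8, −279.0) and the seat at about (610, −278), so it is within about 1 mm. It did not move while the blade was drawn out or afterwards.

**Camera disagreement:** the side camera puts the disc about 2.4 mm lower in x than the top camera. The rails looked shifted the same way in an overlay judged by eye, so I take this as calibration error.

**Forces:** setting the lifter down pressed it on the bench with about 20 N for a moment, more than I meant but under the 40 N limit. The last reading before hand-in showed nothing touching the robot.

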